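# Push a perforated tray home into its locating corner

### The job

Push the perforated metal tray along the bench into the corner that the aluminium fence makes with the square steel stop block (the rectangular one, not the round post): its long side flat and square against the fence and its end up against the block. Push with the fingertips on the metal of the tray: keep it flat on the bench, do not lift or tip it, and do not touch its four white spacers. Leave the other things on the bench where they are.

Things in the scene. Friction and masses are not known exactly. Their poses are not given: they have to be found in the camera images.
- tray: Loose flat tray of perforated grey sheet metal, a closed rectangular slab 86 mm (own x) by 150 mm (own y) by 22 mm high, 0.3 to 0.6 kg, slides on the bench. Origin at the centre of its underside, z up. It starts on the robot's side of the fence, up to 0.3 rad askew to it. Four white spacers stand on its top.
- tray_spacers: The four white plastic spacers fixed upright on the tray's top: 12 mm across, 18 mm high (their tops 40 mm above the bench), at x = +-33 mm, y = +-65 mm in the tray's frame. Not to be touched. Same origin and axes as the tray.
- fence: Aluminium bar fixed to the bench, 430 mm long (own y), 22 mm thick (own x), 30 mm high. Origin on the bench at the middle of its front face (the face towards the robot); own -x points out of that face towards the tray, own y runs along it, z up. Its place and yaw (up to 0.15 rad) vary. A tray lying flat against it has its origin at x = -43 mm in this frame.
- square_stop: Rectangular steel block fixed to the bench at one end of the fence's front face, at either the left or the right end: 86 mm (own x, across the fence) by 25 mm (own y, along the fence) by 30 mm high. Origin at the centre of its underside, 43 mm in front of the fence face and 190 mm along it from the fence's middle; axes parallel to the fence's. With the tray home against it the two origins are 87.5 mm apart.
- round_stop: Round steel post, 32 mm across and 30 mm high, fixed at the other end of the fence in the same way (origin at the centre of its underside, 43 mm in front of the fence face, 190 mm from the fence's middle). Not the stop to use.
- carton: Loose yellow carton 60 x 110 x 40 mm high, behind the fence. Origin at the centre of its underside.
- screw_box: Loose open cardboard box of screws 80 x 110 x 40 mm high, left of the fence. Origin at the centre of its underside.
- spacer_left: Loose white spacer standing left of the tray, 22 mm across, 40 mm high. Origin at the centre of its underside.
- spacer_right: Loose white spacer standing right of the tray, 22 mm across, 40 mm high. Origin at the centre of its underside.
- screwdriver: Loose screwdriver, 180 mm long, lying behind the fence along its own x.
- tape_roll: Loose roll of clear tape lying flat, 90 mm across, 25 mm high, right of the fence. Origin at the centre of its underside.
- black_case: Loose black plastic case 80 x 120 x 35 mm high, left and towards the robot. Origin at the centre of its underside.
Things that resemble listed ones, but are neither listed nor needed, are in the scene too. What is shaped like the tray but green, purple or turquoise is not meant.

How it is judged:
At the end, for the whole second after the job is handed in: The tray lies flat on the bench at rest, its long side within 3.5 mm of the fence at its middle and parallel to it within 0.035 rad (2 degrees), its end within 4 mm of the square stop block (x of tray in the frame of fence above -0.0465 m and angle between the y axis of tray and the y axis of fence, either way round below 0.035 rad and horizontal distance between tray and square_stop below 0.0915 m and height (world z) of tray below 0.004 m and angle between tray's own z axis and vertical below 0.05 rad and linear speed of tray below 0.01 m/s); the robot touches nothing.
It fails at once if the tray is lifted more than 10 mm or tipped more than 0.15 rad (height (world z) of tray above 0.01 m or angle between tray's own z axis and vertical above 0.15 rad).
It fails at once if the white spacers on the tray are touched by the robot (contact force between tray_spacers and the fingers above 1 N or contact force between tray_spacers and the arm above 1 N).
It fails at once if one of the other loose things is moved more than 25 mm, or a loose white spacer is knocked over (distance of any of carton, screw_box, spacer_left, spacer_right, screwdriver, tape_roll, black_case from where it was at the start of the episode above 0.025 m or angle between any of spacer_left, spacer_right's own z axis and vertical above 0.5 rad).
It also fails if it takes over 54 s, if anything falls off the work surface, if the arm or the gripper's body presses on something with over 40 N, if the wrist force passes 120 N, or if a joint passes its speed limit or range.

### The arm

A 6-joint arm with a two-finger parallel gripper is mounted at the origin on the work surface. World frame = base frame: x ahead of the robot, y to its left, z up, the work surface at z = 0. Lengths are in m, angles in rad, forces in N, time in s.
With the tool pointing down it reaches from about 0.325 to 0.9 m from the base axis. Payload 6.1 kg.
Tool frame: the origin (TCP) lies midway between the tips of the shut fingers; the grasp point (between the pads) lies 19 mm behind it (arm.grip_point_offset is the z of the grasp point in the tool frame, in m); z points along the fingers, y is the direction in which the jaws open and shut (so a half turn about z gives the same grasp; the last joint's range is limited). The gripper opens to 85 mm and grips with 20 to 120 N. Pads are 22 mm wide; open, the fingers measure 114 mm over their backs; the gripper's body (76 mm by 85 mm) begins 54 mm behind the grasp point. The pads swing forward as they close: fully open they stand 13 mm farther back than shut.
Start: joints at [1.177, 0.22, 1.526, -0, 1.395, -0.126], TCP at [0.165, 0.603, 0.231] pointing down, gripper open.
Joint ranges: [-2.98, 2.98], [-0.91, 2.08], [0.09, 2.57], [-1.24, 4.39], [0.2, 2.65], [-2.68, 2.68]. Speed limits (rad/s): [2.57, 2.57, 3.01, 3.14, 3.14, 3.14].

### API

Orientations are given as a unit quaternion [x, y, z, w].
In Python, from station import arm gives the robot as it stands.
- The arm moves only by the tool carry_out, never from a script. Its argument "increments" is one flat list of numbers, 7 for each row, row after row: the shift along the tool's x, y, z in mm, then the turn, a rotation vector about the tool's x, y, z in degrees, then the gripper's target within -1 to 1 (shut at 1, half-way at 0, fully open at -1). A call has 1 to 20 rows; each row shifts and turns the commanded pose from where the row before left it, along the tool's axes as they then stand; what a row does not reach is not made up. A row lasts 1/12 s, in which the tool goes at most 41.7 mm and 7.16 degrees, less where a joint would pass 70% of its speed; a pose out of reach is approached as far as the arm can. A call with a gripper value outside its range is refused whole. The fingers move at their own pace and stop on an object; "grip_force" is the grip in N (left out, the last holds). Time passes only in rows, so rows that do not move let the fingers close. It gives the time, the measured TCP pose, the force and the opening at its end, in the units of the state.
- arm.observe(): the state, without advancing time (a new reading comes with each control period).
- arm.capture(name): name is "side" or "top"; returns a dict with "image" (480x640x3 uint8, red, green, blue), "fx", "fy", "cx", "cy" (pixels), "rvec" (rotation vector, rad) and "tvec" (3), from world to camera coordinates, as OpenCV has them. Camera axes: x right, y down, z forward; pixel columns grow to the right and rows downward; lengths in m; the calibration is good to about 2 mm. A picture is of the moment at which its call begins. There is no depth.
- arm.job_done(): hands the job in, once; it reports no verdict.
Trained networks look in a picture, given as the dict that the camera call returned (one of the last four; its "shot" number tells which), for a name from the list of things; names that differ only in an ending like _2 or _b are one class to them, and where a whole thing is asked for, a point or a joint stands for the part that bears it (a point fixed in the world has none). Each returns a list of dicts, best first, with "p" (0 to 1); they miss things now and then, are a little off and sometimes report something else, mostly with a low value. They report only what shows in the picture. A call takes as long as a camera call. They do not tell look-alikes from the thing itself.
- arm.regions_of(picture, thing): "region" (480x640 bool, what is visible of it) and "rect" ([left, top, width, height] in pixels, round what is visible of it).
The state is a dict: "time": time; "joint_positions": joint angles; "joint_velocities": joint speeds; "effort": joint torques, N m; "ee_pos": TCP position; "tool_rot": TCP orientation; "force": force on the tool from outside, world axes, zero at the start; "torque": the same for the moment, N m; "gripper_width": finger opening in m.
Only numpy, scipy, OpenCV 4.12 (cv2) and the standard library are available. Lean on these libraries where they do the work, as an engineer would, in place of code of your own. Each camera call takes 0.05 s, during which the arm holds its last target.

## Working session

There is one attempt and no reset: what is moved stays moved. The work goes in short steps, Python scripts to look and compute and a tool call to move; the robot and the scene stay as the last step left them, time stands still between calls to the robot, and variables do not carry over. Pictures are saved under pics/ and viewed, and the job is handed in when it is done.

Besides the shell and the picture viewer there is one more tool, called after "Request:" as name(argument=value, ...) on one line, values as JSON. carry_out: Moves the arm, as the interface text tells. Its arguments: {"type":"object","properties":{"increments":{"type":"array","items":{"type":"number"}},"grip_force":{"type":"number"}},"required":["increments"]}

```bash
mkdir -p pics; ls; cat > h.py <<'E'
import numpy as np, cv2
from station import arm
def cam(c):
    K=np.array([[c['fx'],0,c['cx']],[0,c['fy'],c['cy']],[0,0,1.]]);R=cv2.Rodrigues(np.array(c['rvec'],float))[0];t=np.array(c['tvec'],float);return K,R,t
def toworld(c,uv,z):
    K,R,t=cam(c);uv=np.atleast_2d(uv).astype(float)
    d=(np.linalg.inv(K)@np.c_[uv,np.ones(len(uv))].T).T@R
    o=-R.T@t
    s=(z-o[2])/d[:,2]
    return o+d*s[:,None]
def topix(c,P):
    K,R,t=cam(c);P=np.atleast_2d(P).astype(float)
    q=(K@(R@P.T+t[:,None])).T
    return q[:,:2]/q[:,2:]
def save(c,n): cv2.imwrite('pics/'+n,cv2.cvtColor(c['image'],cv2.COLOR_RGB2BGR))
E
python3 - <<'E'
from h import *
print(arm.observe())
for n in('top','side'):
    c=arm.capture(n);save(c,n+'0.png')
    K,R,t=cam(c);print(n,K[0,0],-R.T@t,R.tolist())
    if n=='top':
        for th in ['tray','fence','square_stop','round_stop','tray_spacers','spacer_left','black_case','screw_box']:
            for r in arm.regions_of(c,th)[:5]:
                m=r['region'];ys,xs=np.nonzero(m);print(th,round(r['p'],2),r['rect'],m.sum(),toworld(c,[[xs.mean(),ys.mean()]],0.02).round(3))
E
```

```text
pics
{'time': 0.0, 'joint_positions': array([ 1.17692087e+00,  2.21212864e-01,  1.52764853e+00,  1.09864788e-05,
        1.39470072e+00, -1.26084658e-01]), 'joint_velocities': array([-0.00109696, -0.00180387, -0.00072036, -0.00059628,  0.00097444,
       -0.00057751]), 'effort': array([ 6.76767140e-04, -4.96906042e+01, -3.89393234e+01, -2.93595967e-04,
        1.12657013e-02,  4.83828171e-05]), 'ee_pos': array([0.16512666, 0.60214794, 0.23018766]), 'tool_rot': array([ 1.33496574e-01,  9.91048785e-01, -9.50245371e-04, -2.58360817e-04]), 'force': array([ 0.07680835, -0.79696155,  0.43156935]), 'torque': array([-0.00190362,  0.0240135 ,  0.03560797]), 'gripper_width': 0.08534723311663638}
top 600.5556560429558 [0.48452086 0.03019259 1.17928761] [[0.019651320718539367, -0.9991611015435737, 0.035929357860241457], [-0.9965489271436034, -0.022473374927574064, -0.07990734151689505], [0.08064776130153958, -0.034235078232667845, -0.9961545552851993]]
tray 0.89 [248.1, 327.9, 91.5, 68.8] 3705 [[0.352 0.018 0.02 ]]
tray 0.72 [359.7, 339.8, 91.0, 75.2] 3741 [[ 0.331 -0.195  0.02 ]]
tray 0.64 [468
[... 519 characters left out ...]
5 0.008 0.02 ]]
tray_spacers 0.57 [474.4, 287.0, 54.4, 83.0] 173 [[ 0.436 -0.381  0.02 ]]
tray_spacers 0.54 [367.3, 343.8, 84.5, 72.0] 108 [[ 0.322 -0.195  0.02 ]]
spacer_left 0.4 [244.4, 289.6, 12.2, 15.8] 115 [[0.478 0.108 0.02 ]]
spacer_left 0.21 [415.4, 189.9, 19.4, 34.8] 386 [[ 0.656 -0.227  0.02 ]]
black_case 0.67 [143.2, 305.4, 73.3, 61.8] 2868 [[0.401 0.238 0.02 ]]
screw_box 0.76 [136.8, 197.1, 65.7, 53.4] 2672 [[0.615 0.266 0.02 ]]
side 605.3749332641366 [ 0.14322153 -0.85478751  0.84334391] [[0.9118492937790628, -0.4103508853969682, 0.011958941782131582], [-0.2560532993730801, -0.5912685831195332, -0.7647471284653374], [0.32088560783367015, 0.6942720025103589, -0.6442195380578519]]
```

View pics/top0.png

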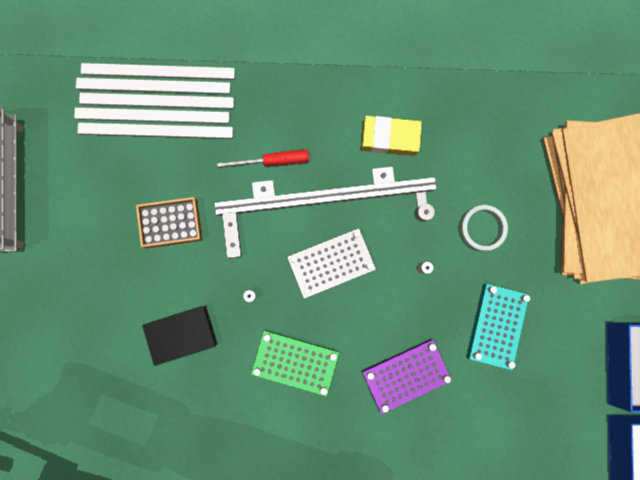

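View pics/side0.png

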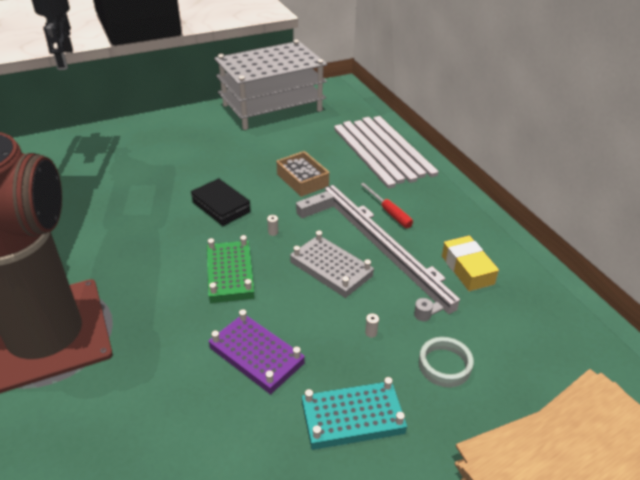

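```bash
cat >> h.py <<'E'
from scipy.optimize import minimize
def box(x,y,a,lx,ly,h,ox=0,oy=0):
    X=np.array([[sx*lx/2+ox,sy*ly/2+oy] for sx in(-1,1) for sy in(-1,1)])
    c,s=np.cos(a),np.sin(a);X=X@np.array([[c,s],[-s,c]])+[x,y]
    return np.vstack([np.c_[X,0*X[:,:1]],np.c_[X,0*X[:,:1]+h]])
def sil(c,P,S=8):
    m=np.zeros((480,640),np.uint8);h=cv2.convexHull((topix(c,P)*S*1).astype(np.float32))
    b=np.zeros((480*4,640*4),np.uint8);cv2.fillConvexPoly(b,np.round((topix_h(h,S)+0.5)*4*16-8).astype(np.int32),255,shift=4)
    return cv2.resize(b,(640,480),interpolation=cv2.INTER_AREA)/255.
def topix_h(h,S): return h[:,0]/S
def fit(c,mask,p0,lx,ly,h):
    M=cv2.GaussianBlur(mask.astype(np.float32),(0,0),1)
    f=lambda p:((cv2.GaussianBlur(sil(c,box(p[0],p[1],p[2],lx,ly,h)),(0,0),1)-M)**2).sum()
    best=minimize(f,p0,method='Nelder-Mead',options=dict(initial_simplex=np.array(p0)+np.array([[0,0,0],[.01,0,0],[0,.01,0],[0,0,.1]]),xatol=1e-5,fatol=1e-3,maxiter=300))
    return best.x,best.fun
E
cat > m.py <<'E'
from h import *
import sys
c=arm.capture(sys.argv[1]); tag=sys.argv[2]
im=c['image'].copy()
def near(th,p,tol=.08):
    for r in arm.regions_of(c,th):
        ys,xs=np.nonzero(r['region']);q=toworld(c,[[xs.mean(),ys.mean()]],.015)[0,:2]
        if np.hypot(*(q-p))<tol: return r['region'],q
guess=eval(sys.argv[3]) if len(sys.argv)>3 else [.544,-.048,.3]
for th,g,d in [('tray',guess,(.086,.150,.022)),('square_stop',[.593,.145,.12],(.086,.025,.03)),('fence',[.68,-.035,.12],(.022,.43,.03))]:
    r=near(th,np.array(g[:2]))
    if r is None: print(th,'none');continue
    p,f=fit(c,r[0],g,*d);print(th,p.round(4),round(f,1),r[0].sum())
    for P in [box(*p,*d)]:
        h=cv2.convexHull(topix(c,P).astype(np.float32)).astype(np.int32);cv2.polylines(im,[h],True,(255,0,0),1)
c['image']=cv2.resize(im[140:320,180:460],None,fx=2.8,fy=2.8) if sys.argv[1]=='top' else im
save(c,tag+'.png')
E
python3 m.py top m0; python3 m.py side s0
```

```text
tray [ 0.5438 -0.0484  0.4087] 15.9 3382
square_stop [0.594  0.145  0.1432] 7.5 623
fence [ 0.6748 -0.0354  0.1381] 560.2 3509
tray [ 0.5478 -0.051   0.4122] 56.5 2767
square_stop [0.5981 0.1412 0.167 ] 5.4 640
fence [ 0.6782 -0.0392  0.1382] 218.0 3088
```

View pics/m0.png

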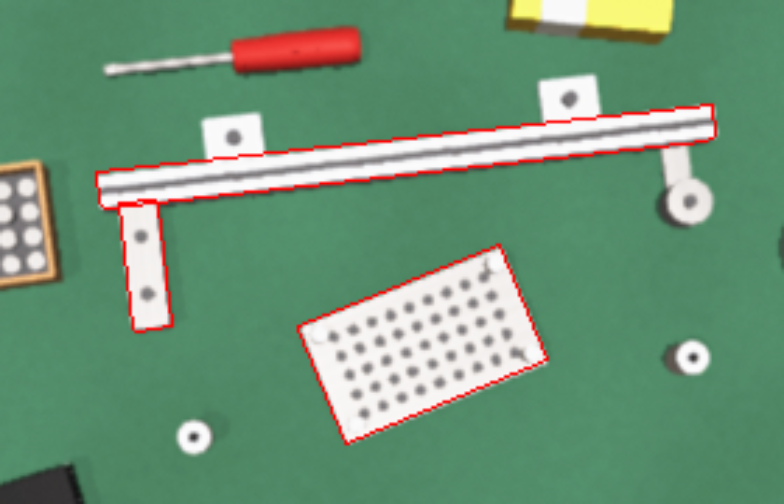

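View pics/s0.png

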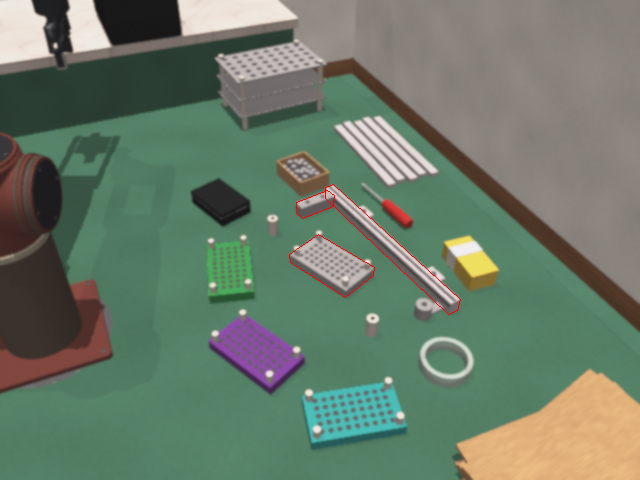

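The top-view fits lie cleanly on the tray, the fence and the left-hand square stop, with the tray 0.27 rad askew to the fence. I'll travel behind it now.

Request:
carry_out(increments=[-22.9,-28.4,-3,0,0,0,0,-22.9,-28.4,-3,0,0,0,0,-22.9,-28.4,-3,0,0,0,0,-22.9,-28.4,-3,0,0,0,0,-22.9,-28.4,-3,0,0,0,0,-22.9,-28.4,-3,0,0,0,0,-22.9,-28.4,-3,0,0,0,0,-22.9,-28.4,-3,0,0,0,0,-22.9,-28.4,-3,0,0,0,0,-22.9,-28.4,-3,0,0,0,0,-22.9,-28.4,0,0,0,0,0,-22.9,-28.4,0,0,0,0,0,-22.9,-28.4,0,0,0,0,0,-22.9,-28.4,0,0,0,0,0,-22.9,-28.4,0,0,0,0,0,-22.9,-28.4,0,0,0,0,0,-22.9,-28.4,0,0,0,0,0,-22.9,-28.4,0,0,0,0,0,-22.9,-28.4,0,0,0,0,0,-22.9,-28.4,0,0,0,0,0])

```text
time: 2.57
ee_pos: [0.4572, -0.0682, 0.2616]
tool_rot: [0.134, 0.991, -0.0, 0.0]
force: [0.3, 0.2, 0.1]
gripper_width: 0.0429
```

Request:
carry_out(increments=[0,0,15,0,0,-5.8,0,0,0,15,0,0,-5.8,0,0,0,15,0,0,-5.8,0,0,0,15,0,0,-5.9,0,0,0,0,0,0,0,0,0,0,0,0,0,0,0])

```text
time: 3.07
ee_pos: [0.4562, -0.0661, 0.2008]
tool_rot: [-0.068, 0.998, 0.0, -0.001]
force: [0.8, 0.0, 0.5]
gripper_width: 0.0425
```

```bash
cat > st.py <<'E'
from h import *
o=arm.observe();R=cv2.Rodrigues
from scipy.spatial.transform import Rotation as Ro
M=Ro.from_quat(o['tool_rot']).as_matrix()
a=.138;F=np.array([.6639,-.0369]);ex=np.array([np.cos(a),np.sin(a)]);ey=np.array([-ex[1],ex[0]])
d=o['ee_pos'][:2]-F
print('t',round(o['time'],2),'ee',o['ee_pos'].round(4),'fence',(d@ex).round(4),(d@ey).round(4),'yaw y',round(np.arctan2(M[1,1],M[0,1])-np.pi/2,3),'zaxis',M[:,2].round(3),'F',o['force'].round(1),'w',round(o['gripper_width'],4))
E
python3 st.py; python3 -c "
from h import *
c=arm.capture('side');save(c,'a.png');c=arm.capture('top');save(c,'at.png')"
```

```text
t 3.07 ee [ 0.4562 -0.0661  0.2008] fence -0.2097 -0.0003 yaw y 0.136 zaxis [-0.002  0.001 -1.   ] F [0.8 0.  0.5] w 0.0425
```

View pics/a.png

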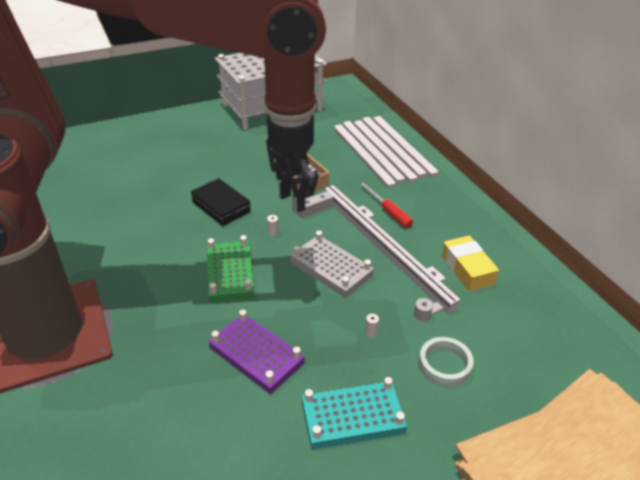

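Request:
carry_out(increments=[0,0,30,0,0,0,0,0,0,30,0,0,0,0,0,0,30,0,0,0,0,0,0,30,0,0,0,0,0,0,30,0,0,0,0,0,0,20,0,0,0,0,0,0,10,0,0,0,0,0,0,8,0,0,0,0,0,0,8,0,0,0,0,0,0,0,0,0,0,0])

```text
time: 4.0
ee_pos: [0.4571, -0.0663, 0.0052]
tool_rot: [-0.069, 0.998, -0.0, 0.0]
force: [0.4, 0.3, 0.1]
gripper_width: 0.043
```

```bash
python3 st.py; python3 -c "
from h import *
c=arm.capture('side');c['image']=cv2.resize(c['image'][180:330,180:400],None,fx=3.5,fy=3.5);save(c,'b.png')"
```

```text
t 4.0 ee [ 0.4571 -0.0663  0.0052] fence -0.2089 -0.0007 yaw y 0.138 zaxis [ 0. -0. -1.] F [0.4 0.3 0.1] w 0.043
```

View pics/b.png

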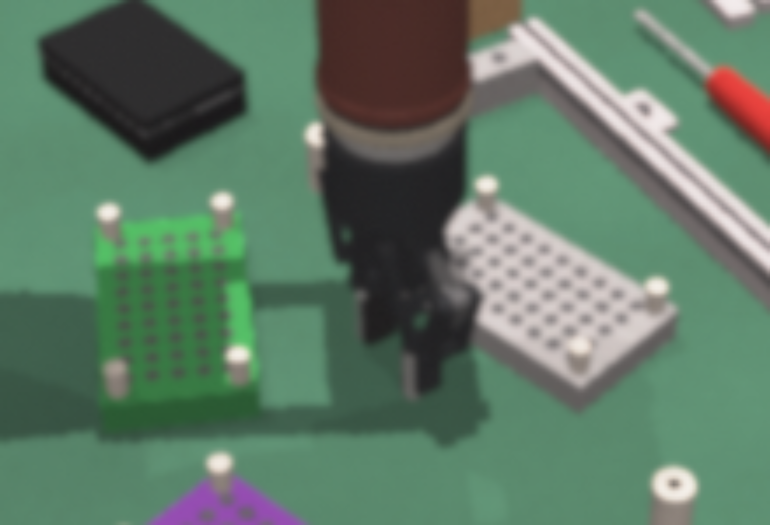

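Request:
carry_out(increments=[-6,0,0,0,0,0,0,-6,0,0,0,0,0,0,-5,0,0,0,0,0,0,-5,0,0,0,0,0,0,-5,0,0,0,0,0,0,-5,0,0,0,0,0,0,-5,0,0,0,0,0,0,-5,0,0,0,0,0,0,-5,0,0,0,0,0,0,-5,0,0,0,0,0,0,-5,0,0,0,0,0,0,-5,0,0,0,0,0,0,-5,0,0,0,0,0,0])

```text
time: 5.13
ee_pos: [0.5237, -0.0569, 0.0052]
tool_rot: [-0.069, 0.998, 0.0, 0.0]
force: [-1.2, 0.8, -0.9]
gripper_width: 0.0431
```

```bash
python3 st.py; python3 -c "
from h import *
c=arm.capture('top');c['image']=cv2.resize(c['image'][140:340,180:460],None,fx=2.8,fy=2.8);save(c,'ct.png')
c=arm.capture('side');c['image']=cv2.resize(c['image'][180:330,250:470],None,fx=3.5,fy=3.5);save(c,'c.png')"
```

```text
t 5.13 ee [ 0.5237 -0.0569  0.0052] fence -0.1416 -0.0005 yaw y 0.139 zaxis [ 0.  0. -1.] F [-1.2  0.8 -0.9] w 0.0431
```

View pics/c.png

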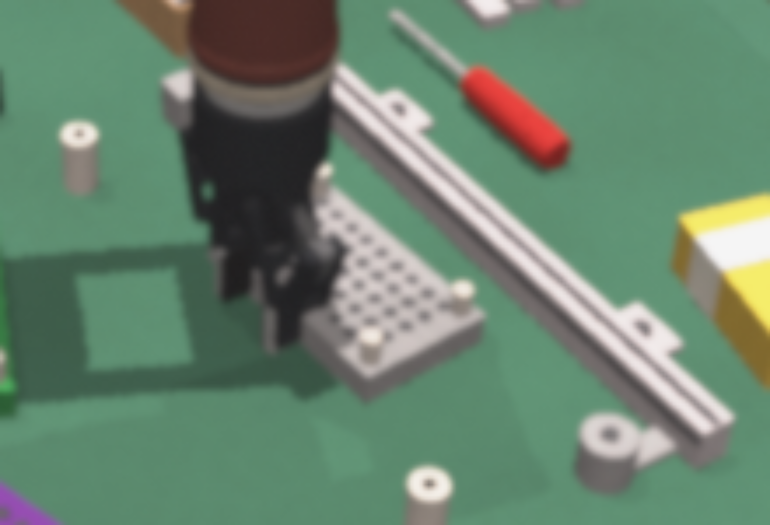

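View pics/ct.png

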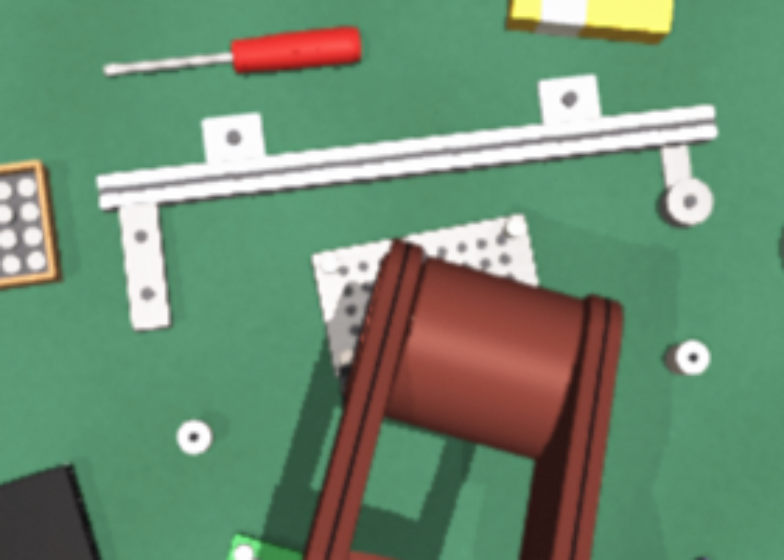

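Request:
carry_out(increments=[-5,0,0,0,0,0,0,-5,0,0,0,0,0,0,-5,0,0,0,0,0,0,-5,0,0,0,0,0,0,-5,0,0,0,0,0,0,-4,0,0,0,0,0,0,-4,0,0,0,0,0,0,0,0,0,0,0,0,0])

```text
time: 5.9
ee_pos: [0.557, -0.0524, 0.0055]
tool_rot: [-0.069, 0.998, -0.0, 0.001]
force: [-0.1, -0.1, -0.7]
gripper_width: 0.0428
```

```bash
python3 st.py; python3 -c "
from h import *
c=arm.capture('top');c['image']=cv2.resize(c['image'][140:340,180:460],None,fx=2.8,fy=2.8);save(c,'dt.png')"
```

```text
t 5.9 ee [ 0.557  -0.0524  0.0055] fence -0.108 -0.0007 yaw y 0.139 zaxis [ 0.001 -0.    -1.   ] F [-0.1 -0.1 -0.7] w 0.0428
```

View pics/dt.png

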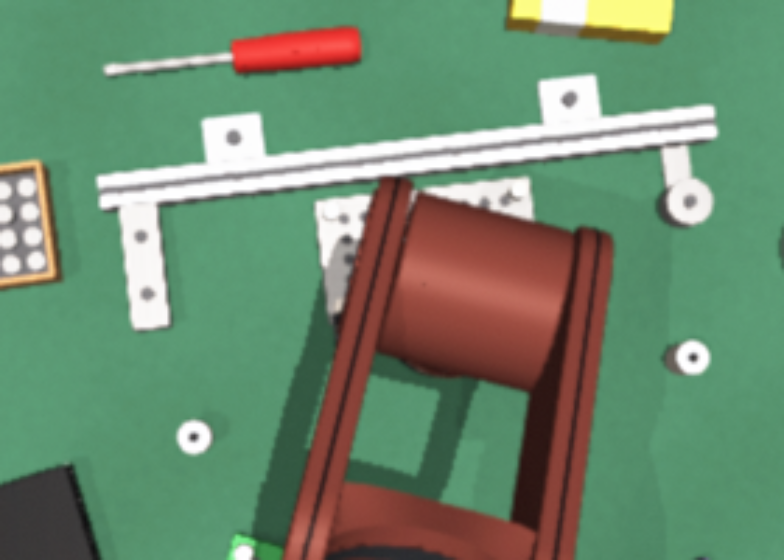

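```bash
cat > fr.py <<'E'
from h import *
import sys
a=.138;F=np.array([.6639,-.0369]);ex=np.array([np.cos(a),np.sin(a)]);ey=np.array([-ex[1],ex[0]])
c=arm.capture('top')
for s in sys.argv[1:]:
    u,v,z=map(float,s.split(','))
    p=toworld(c,[[(u+.5)/2.8-.5+180,(v+.5)/2.8-.5+140]],z)[0,:2]-F;print(s,(p@ex).round(4),(p@ey).round(4))
E
python3 fr.py 317,203,.022 529,181,.022 690,202,.03 690,357,.04
```

```text
317,203,.022 -0.0143 0.0672
529,181,.022 -0.0157 -0.0813
690,202,.03 -0.044 -0.1897
690,357,.04 -0.1508 -0.1731
```

Request:
carry_out(increments=[10,0,0,0,0,0,0,15,0,0,0,0,0,0,0,0,-20,0,0,0,0,0,0,-30,0,0,0,0.3,0,0,-30,0,0,0,0.3,0,0,-20,0,0,0,0.3,0,-30,0,0,0,0,0.3,0,-30,0,0,0,0,0.3,0,-30,0,0,0,0,0.3,0,0,0,0,0,0,0.3])

```text
time: 6.83
ee_pos: [0.5449, -0.1499, 0.1066]
tool_rot: [-0.068, 0.998, -0.002, 0.002]
force: [-0.4, -0.7, 0.7]
gripper_width: 0.0304
```

```bash
python3 st.py
```

```text
t 6.83 ee [ 0.5449 -0.1499  0.1066] fence -0.1335 -0.0955 yaw y 0.136 zaxis [ 0.003 -0.003 -1.   ] F [-0.4 -0.7  0.7] w 0.0304
```

```bash
python3 -c "
from h import *
print(arm.observe()['joint_positions'])"
```

```text
[-4.06925274e-01  1.98425851e-01  1.79864717e+00 -1.88258984e-03
  1.13998872e+00 -2.11284407e+00]
```

Request:
carry_out(increments=[-25,-5.5,0,0,0,0,0.3,-25,-5.5,0,0,0,0,0.3,-25.5,-5.5,0,0,0,0,0.3,0,0,0,0,0,6.9,0.3,0,0,0,0,0,6.9,0.3,0,0,0,0,0,6.9,0.3,0,0,0,0,0,6.9,0.3,0,0,0,0,0,6.9,0.3,0,0,0,0,0,6.9,0.3,0,0,0,0,0,6.9,0.3,0,0,0,0,0,6.9,0.3,0,0,0,0,0,6.9,0.3,0,0,0,0,0,6.9,0.3,0,0,0,0,0,6.9,0.3,0,0,0,0,0,6.9,0.3,0,0,0,0,0,7,0.3,0,0,0,0,0,0,0.3])

```text
time: 8.25
ee_pos: [0.6206, -0.1504, 0.1053]
tool_rot: [0.657, 0.754, 0.0, 0.0]
force: [-0.0, -0.4, 0.2]
gripper_width: 0.0301
```

```bash
python3 st.py;  python3 -c "
from h import *
c=arm.capture('top');c['image']=cv2.resize(c['image'][140:340,180:460],None,fx=2.8,fy=2.8);save(c,'et.png')"
```

```text
t 8.25 ee [ 0.6206 -0.1504  0.1053] fence -0.0585 -0.1065 yaw y -1.433 zaxis [ 0.  0. -1.] F [-0.  -0.4  0.2] w 0.0301
```

View pics/et.png

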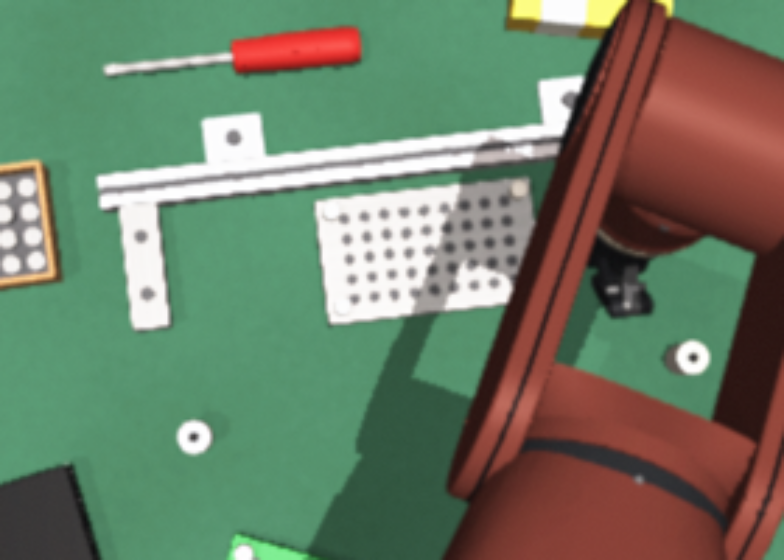

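Request:
carry_out(increments=[-3,0,30,0,0,0,0.3,0,0,30,0,0,0,0.3,0,0,20,0,0,0,0.3,0,0,13,0,0,0,0.3,0,0,8,0,0,0,0.3,0,0,0,0,0,0,0.3,6,0,0,0,0,0,0.3,6,0,0,0,0,0,0.3,6,0,0,0,0,0,0.3,6,0,0,0,0,0,0.3,6,0,0,0,0,0,0.3,6,0,0,0,0,0,0.3,6,0,0,0,0,0,0.3,6,0,0,0,0,0,0.3,6,0,0,0,0,0,0.3,0,0,0,0,0,0,0.3])

```text
time: 9.63
ee_pos: [0.6128, -0.0988, 0.004]
tool_rot: [0.655, 0.756, 0.0, -0.001]
force: [-0.8, -1.0, 0.4]
gripper_width: 0.03
```

```bash
python3 st.py;  python3 -c "
from h import *
c=arm.capture('top');c['image']=cv2.resize(c['image'][140:340,180:460],None,fx=2.8,fy=2.8);save(c,'ft.png')
c=arm.capture('side');c['image']=cv2.resize(c['image'][180:330,250:470],None,fx=3.5,fy=3.5);save(c,'f.png')"
```

```text
t 9.63 ee [ 0.6128 -0.0988  0.004 ] fence -0.0591 -0.0542 yaw y -1.428 zaxis [-0.001  0.001 -1.   ] F [-0.8 -1.   0.4] w 0.03
```

View pics/ft.png

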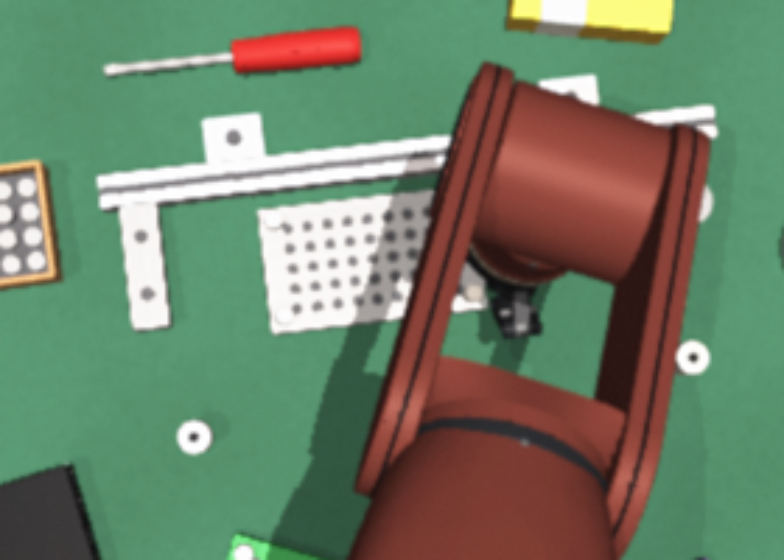

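View pics/f.png

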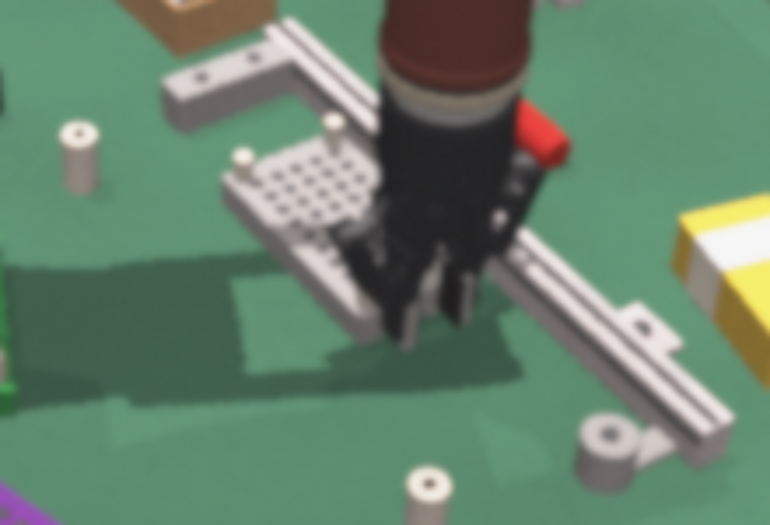

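Request:
carry_out(increments=[6,0,0,0,0,0,0.3,6,0,0,0,0,0,0.3,6,0,0,0,0,0,0.3,6,0,0,0,0,0,0.3,6,0,0,0,0,0,0.3,6,0,0,0,0,0,0.3,6,0,0,0,0,0,0.3,6,0,0,0,0,0,0.3,5,0,0,0,0,0,0.3,4,0,0,0,0,0,0.3,0,0,0,0,0,0,0.3])

```text
time: 10.65
ee_pos: [0.6051, -0.0429, 0.0044]
tool_rot: [0.655, 0.756, 0.0, -0.0]
force: [0.1, -0.0, 0.5]
gripper_width: 0.0295
```

```bash
python3 st.py;  python3 -c "
from h import *
c=arm.capture('top');c['image']=cv2.resize(c['image'][140:340,180:460],None,fx=2.8,fy=2.8);save(c,'gt.png')"
```

```text
t 10.65 ee [ 0.6051 -0.0429  0.0044] fence -0.059 0.0021 yaw y -1.428 zaxis [-0.  0. -1.] F [ 0.1 -0.   0.5] w 0.0295
```

View pics/gt.png

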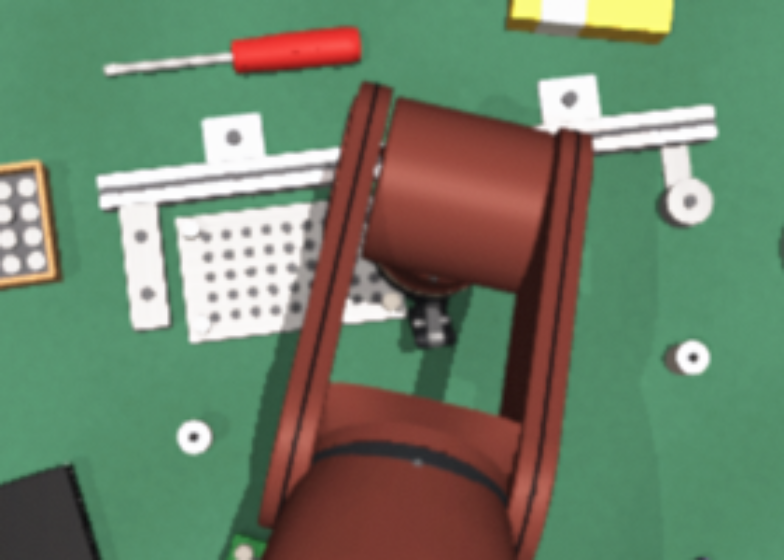

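Request:
carry_out(increments=[4,0,0,0,0,0,0.3,4,0,0,0,0,0,0.3,3,0,0,0,0,0,0.3,0,0,0,0,0,0,0.3])

```text
time: 11.03
ee_pos: [0.6038, -0.0326, 0.0045]
tool_rot: [0.655, 0.756, 0.0, 0.0]
force: [-0.1, -1.1, 0.4]
gripper_width: 0.0301
```

Request:
carry_out(increments=[1,0,0,0,0,0,0.3,1,0,0,0,0,0,0.3,0,0,0,0,0,0,0.3])

```text
time: 11.28
ee_pos: [0.6036, -0.0312, 0.0045]
tool_rot: [0.655, 0.756, 0.0, 0.0]
force: [0.3, -1.7, 1.2]
gripper_width: 0.0304
```

```bash
python3 st.py;  python3 -c "
from h import *
c=arm.capture('top');c['image']=cv2.resize(c['image'][140:340,180:460],None,fx=2.8,fy=2.8);save(c,'ht.png')"
```

```text
t 11.28 ee [ 0.6036 -0.0312  0.0045] fence -0.059 0.014 yaw y -1.429 zaxis [ 0. -0. -1.] F [ 0.3 -1.7  1.2] w 0.0304
```

View pics/ht.png

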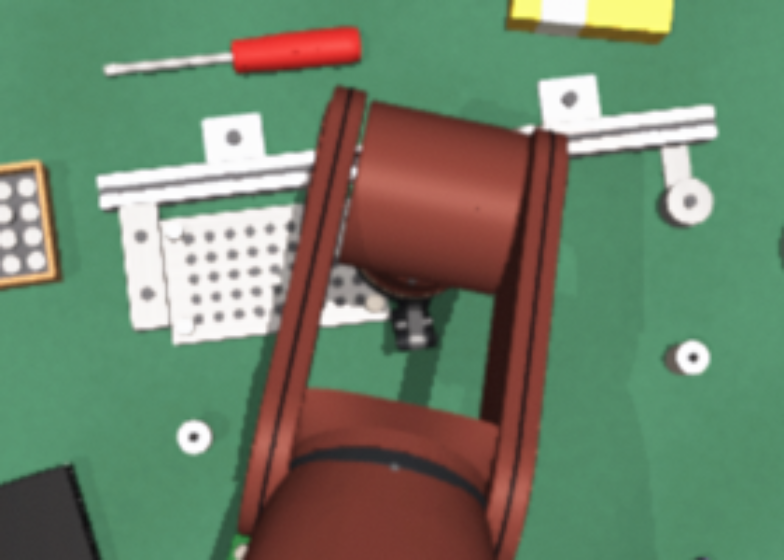

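```bash
python3 fr.py 194,437,.04 172,344,.022 388,318,.022 163,223,.022
```

```text
194,437,.04 -0.165 0.1682
172,344,.022 -0.0999 0.1773
388,318,.022 -0.0993 0.0278
163,223,.022 -0.0161 0.1744
```

Request:
carry_out(increments=[-10,0,0,0,0,0,0.3,-12,0,0,0,0,0,0.3,0,0,-25,0,0,0,0.3,0,0,-35,0,0,0,0.3,0,0,-35,0,0,0,0.3,0,0,-5,0,0,0,0.3])

```text
time: 11.88
ee_pos: [0.6107, -0.0548, 0.1113]
tool_rot: [0.655, 0.755, 0.002, 0.004]
force: [1.5, 0.0, 0.9]
gripper_width: 0.03
```

```bash
python3 st.py
```

```text
t 11.88 ee [ 0.6107 -0.0548  0.1113] fence -0.0552 -0.0104 yaw y -1.429 zaxis [ 0.01  -0.002 -1.   ] F [1.5 0.  0.9] w 0.03
```

Request:
carry_out(increments=[26.5,-17.5,0,0,0,0,0,26.5,-17.5,0,0,0,0,0,26.5,-17.5,0,0,0,0,0,26.5,-17.5,0,0,0,0,0,0,0,0,0,0,-6.9,0,0,0,0,0,0,-6.9,0,0,0,0,0,0,-6.9,0,0,0,0,0,0,-6.9,0,0,0,0,0,0,-6.9,0,0,0,0,0,0,-6.9,0,0,0,0,0,0,-6.9,0,0,0,0,0,0,-6.9,0,0,0,0,0,0,-6.9,0,0,0,0,0,0,-6.9,0,0,0,0,0,0,-6.9,0,0,0,0,0,0,-6.9,0,0,0,0,0,0,-7,0,0,0,0,0,0,0,0,0,0,0,0,0,0,0])

```text
time: 13.47
ee_pos: [0.5222, 0.0415, 0.1042]
tool_rot: [-0.067, 0.998, 0.0, -0.0]
force: [-0.1, -0.2, -0.1]
gripper_width: 0.0427
```

```bash
python3 st.py;  python3 -c "
from h import *
c=arm.capture('top');c['image']=cv2.resize(c['image'][140:340,180:460],None,fx=2.8,fy=2.8);save(c,'it.png')"
```

```text
t 13.47 ee [0.5222 0.0415 0.1042] fence -0.1295 0.0971 yaw y 0.135 zaxis [-0.  0. -1.] F [-0.1 -0.2 -0.1] w 0.0427
```

View pics/it.png

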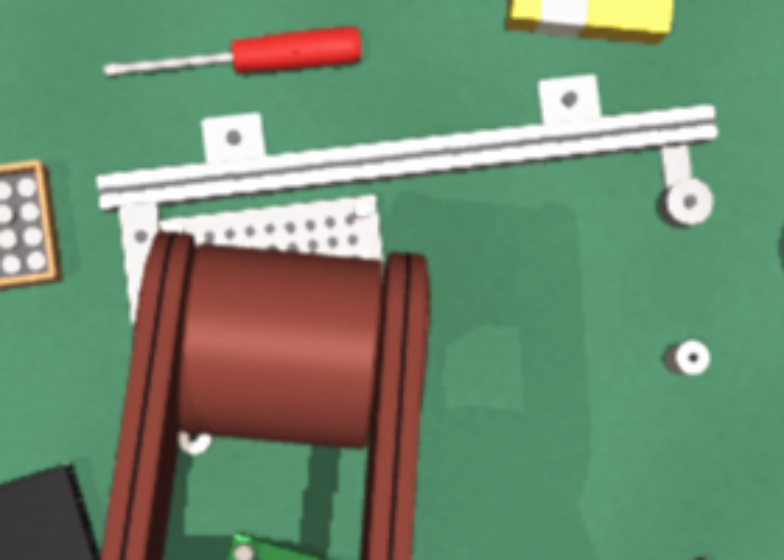

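Request:
carry_out(increments=[3,0,30,0,0,0,0,0,0,30,0,0,0,0,0,0,20,0,0,0,0,0,0,12,0,0,0,0,0,0,8,0,0,0,0,0,0,0,0,0,0,0,-5,0,0,0,0,0,0,-5,0,0,0,0,0,0,-5,0,0,0,0,0,0,-5,0,0,0,0,0,0,-4,0,0,0,0,0,0,-3,0,0,0,0,0,0,-2,0,0,0,0,0,0,0,0,0,0,0,0,0])

```text
time: 14.68
ee_pos: [0.5481, 0.0458, 0.0043]
tool_rot: [-0.069, 0.998, 0.0, -0.0]
force: [-1.4, -0.7, 0.8]
gripper_width: 0.0429
```

```bash
python3 st.py;  python3 -c "
from h import *
c=arm.capture('side');c['image']=cv2.resize(c['image'][150:300,230:450],None,fx=3.5,fy=3.5);save(c,'j.png')
c=arm.capture('top');c['image']=cv2.resize(c['image'][140:340,180:460],None,fx=2.8,fy=2.8);save(c,'jt.png')"
```

```text
t 14.68 ee [0.5481 0.0458 0.0043] fence -0.1033 0.0978 yaw y 0.139 zaxis [-0. -0. -1.] F [-1.4 -0.7  0.8] w 0.0429
```

View pics/j.png

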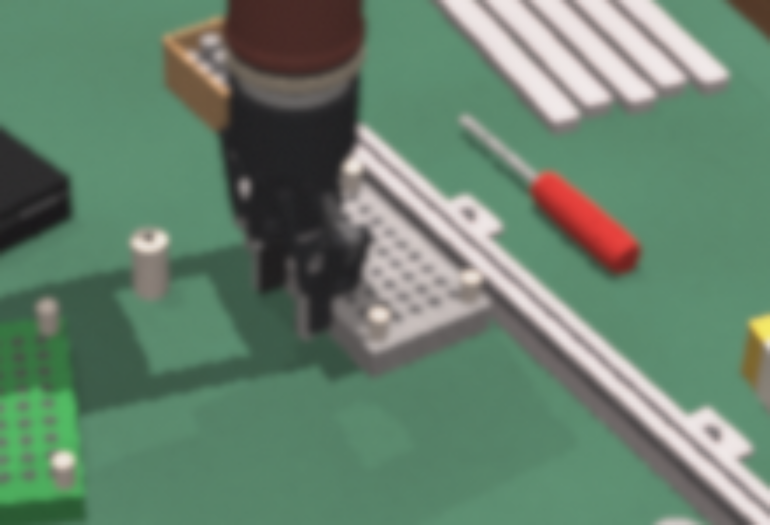

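View pics/jt.png

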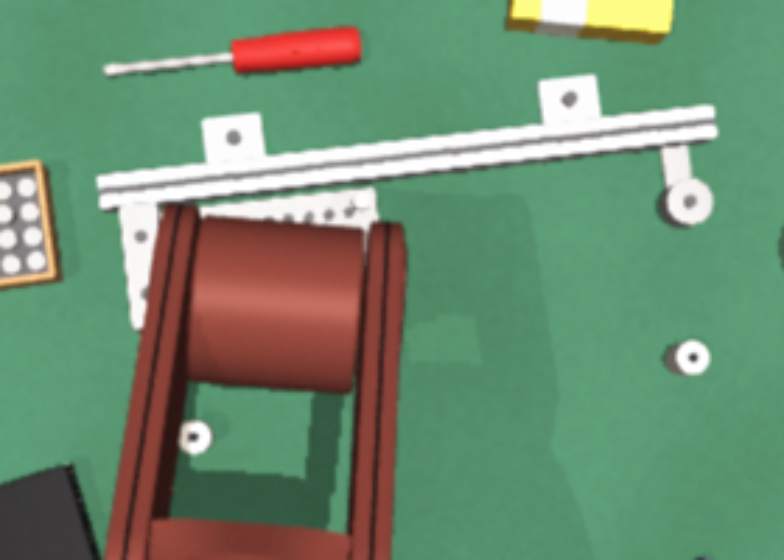

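Request:
carry_out(increments=[-2,0,0,0,0,0,0,-2,0,0,0,0,0,0,-2,0,0,0,0,0,0,0,0,0,0,0,0,0])

```text
time: 15.12
ee_pos: [0.5544, 0.0466, 0.0042]
tool_rot: [-0.069, 0.998, 0.0, 0.0]
force: [-1.0, 0.4, -0.2]
gripper_width: 0.043
```

Request:
carry_out(increments=[-1.5,0,0,0,0,0,0,-1.5,0,0,0,0,0,0,0,0,0,0,0,0,0])

```text
time: 15.37
ee_pos: [0.5547, 0.0467, 0.004]
tool_rot: [-0.07, 0.998, -0.0, -0.003]
force: [-10.2, -2.3, 8.2]
gripper_width: 0.0427
```

Request:
carry_out(increments=[-1,0,0,0,0,0,0,-1,0,0,0,0,0,0,0,0,0,0,0,0,0])

```text
time: 15.62
ee_pos: [0.5547, 0.0467, 0.0037]
tool_rot: [-0.07, 0.998, -0.0, -0.005]
force: [-16.6, -4.1, 14.6]
gripper_width: 0.0425
```

```bash
python3 st.py;  python3 -c "
from h import *
c=arm.capture('top');c['image']=cv2.resize(c['image'][140:340,180:460],None,fx=2.8,fy=2.8);save(c,'kt.png')"
```

```text
t 15.62 ee [0.5547 0.0467 0.0037] fence -0.0966 0.0978 yaw y 0.14 zaxis [-0.01  -0.001 -1.   ] F [-16.6  -4.1  14.6] w 0.0425
```

View pics/kt.png

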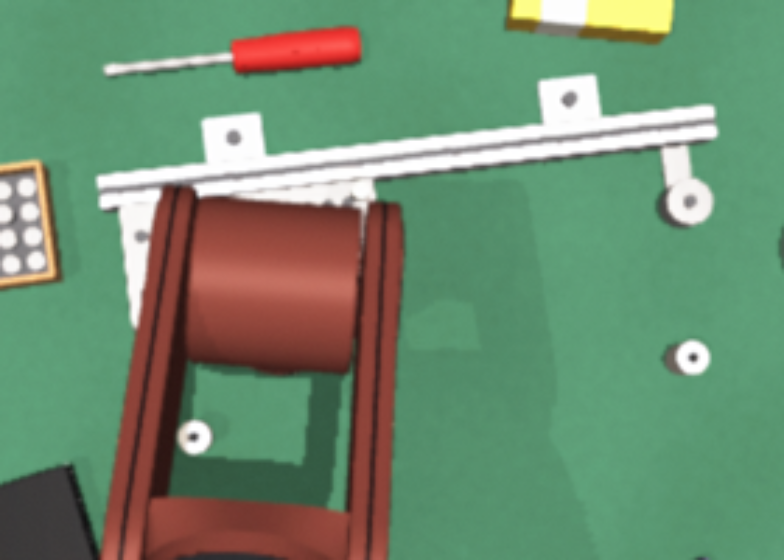

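Request:
carry_out(increments=[10,0,0,0,0,0,0,15,0,0,0,0,0,0,0,0,-30,0,0,0,0,0,0,-35,0,0,0,0,0,0,-35,0,0,0,0.3,0,-35,0,0,0,0,0.3,0,-35,0,0,0,0,0.3,0,-35,0,0,0,0,0.3,-26,0,0,0,0,0,0.3,-26,0,0,0,0,0,0.3,-23,0,0,0,0,0,0.3,0,0,0,0,0,0,0.3])

```text
time: 16.67
ee_pos: [0.6271, -0.0502, 0.1051]
tool_rot: [-0.069, 0.998, -0.0, 0.003]
force: [0.1, 0.1, 0.2]
gripper_width: 0.0298
```

Request:
carry_out(increments=[0,0,0,0,0,6.9,0.3,0,0,0,0,0,6.9,0.3,0,0,0,0,0,6.9,0.3,0,0,0,0,0,6.9,0.3,0,0,0,0,0,6.9,0.3,0,0,0,0,0,6.9,0.3,0,0,0,0,0,6.9,0.3,0,0,0,0,0,6.9,0.3,0,0,0,0,0,6.9,0.3,0,0,0,0,0,6.9,0.3,0,0,0,0,0,6.9,0.3,0,0,0,0,0,6.9,0.3,0,0,0,0,0,7,0.3,0,0,0,0,0,0,0.3])

```text
time: 17.83
ee_pos: [0.6229, -0.0498, 0.1044]
tool_rot: [0.657, 0.754, 0.0, 0.0]
force: [0.3, 0.1, -0.7]
gripper_width: 0.0297
```

```bash
python3 st.py;  python3 -c "
from h import *
c=arm.capture('top');c['image']=cv2.resize(c['image'][140:340,180:460],None,fx=2.8,fy=2.8);save(c,'lt.png')"
```

```text
t 17.83 ee [ 0.6229 -0.0498  0.1044] fence -0.0424 -0.0071 yaw y -1.433 zaxis [ 0.001 -0.    -1.   ] F [ 0.3  0.1 -0.7] w 0.0297
```

View pics/lt.png

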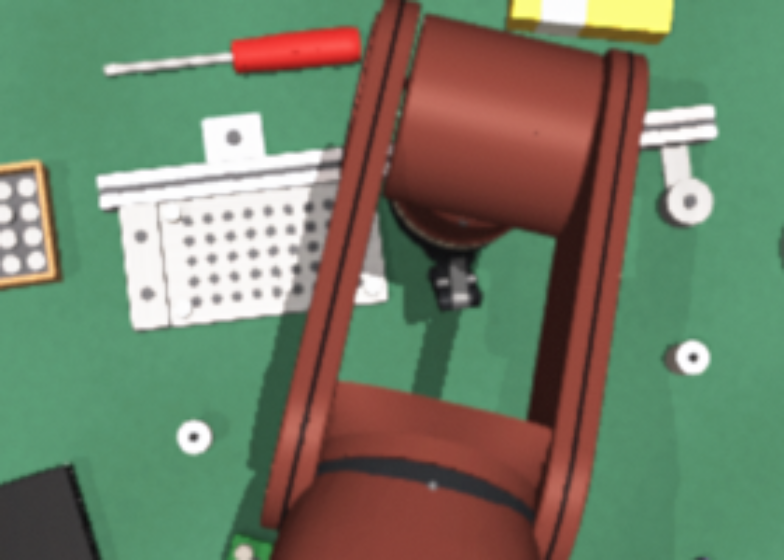

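Request:
carry_out(increments=[0,-3,30,0,0,0,0.3,0,0,30,0,0,0,0.3,0,0,20,0,0,0,0.3,0,0,12,0,0,0,0.3,0,0,8,0,0,0,0.3,0,0,0,0,0,0,0.3,5,0,0,0,0,0,0.3,5,0,0,0,0,0,0.3,5,0,0,0,0,0,0.3,3,0,0,0,0,0,0.3,2,0,0,0,0,0,0.3,0,0,0,0,0,0,0.3])

```text
time: 18.88
ee_pos: [0.6173, -0.0298, 0.0049]
tool_rot: [0.655, 0.756, 0.0, 0.0]
force: [0.1, -0.0, -0.6]
gripper_width: 0.0299
```

Request:
carry_out(increments=[1.5,0,0,0,0,0,0.3,1.5,0,0,0,0,0,0.3,0,0,0,0,0,0,0.3])

```text
time: 19.13
ee_pos: [0.6171, -0.0286, 0.0048]
tool_rot: [0.655, 0.756, -0.0, 0.001]
force: [0.9, -3.6, 1.6]
gripper_width: 0.0302
```

Request:
carry_out(increments=[1,0,0,0,0,0,0.3,1,0,0,0,0,0,0.3,0,0,0,0,0,0,0.3])

```text
time: 19.38
ee_pos: [0.617, -0.0285, 0.0048]
tool_rot: [0.655, 0.756, -0.001, 0.002]
force: [-0.6, -12.4, 0.4]
gripper_width: 0.0297
```

```bash
python3 st.py
```

```text
t 19.38 ee [ 0.617  -0.0285  0.0048] fence -0.0453 0.0147 yaw y -1.429 zaxis [ 0.001 -0.004 -1.   ] F [ -0.6 -12.4   0.4] w 0.0297
```

Request:
carry_out(increments=[-10,0,0,0,0,0,0.3,-15,0,0,0,0,0,0.3,0,0,-30,0,0,0,0.3,0,0,-40,0,0,0,0.3,0,0,-40,0,0,0,0.3,-40,0,0,0,0,0,0.3,-40,0,0,0,0,0,0.3,-40,0,0,0,0,0,0.3,-40,0,0,0,0,0,0.3,-40,0,0,0,0,0,0.3,0,0,0,0,0,0,0.3])

```text
time: 20.3
ee_pos: [0.6481, -0.2569, 0.1145]
tool_rot: [0.657, 0.754, -0.001, 0.002]
force: [-0.4, 1.0, 1.1]
gripper_width: 0.0301
```

```bash
python3 st.py; python3 m.py top n '[.608,.06,.138]'; python3 m.py side ns '[.608,.06,.138]'
```

```text
t 20.3 ee [ 0.6481 -0.2569  0.1145] fence -0.0459 -0.2157 yaw y -1.434 zaxis [ 0.002 -0.003 -1.   ] F [-0.4  1.   1.1] w 0.0301
tray [0.6059 0.0588 0.1446] 20.1 3564
square_stop [0.5936 0.1456 0.1447] 12.8 599
fence [ 0.6751 -0.0351  0.1368] 571.8 3448
tray [0.61   0.0553 0.145 ] 28.9 2283
square_stop none
fence [ 0.6807 -0.0401  0.1108] 536.7 2483
```

View pics/n.png

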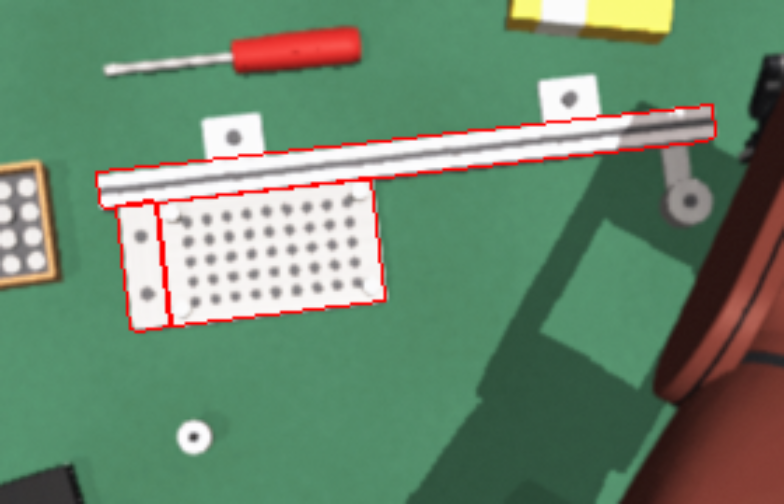

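View pics/ns.png

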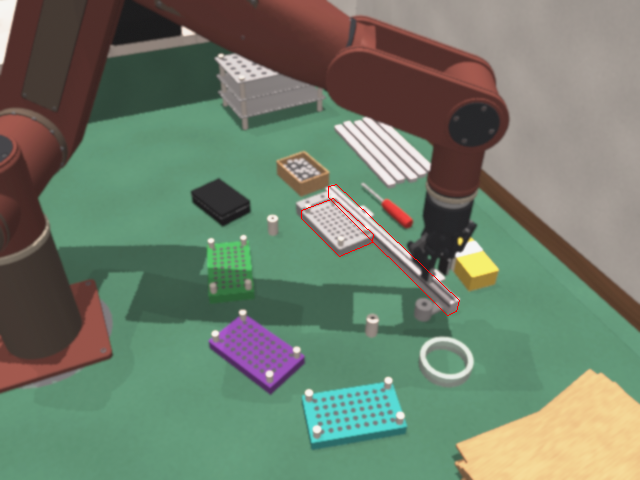

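```bash
python3 -c "
from h import *
print(arm.job_done())"
```

```text
the job is handed in; nothing more can be done
None
```

I pushed the grey tray into the corner of the fence and the square stop, and handed the job in at about 20 s of the 54 s allowed. All pushing was done low on the tray's sides, with the fingers about 30–43 mm apart:

1. **Squaring:** I pushed the long side towards the fence, which turned the tray straight.
2. **Sliding:** I pushed its end along to within about 2 mm of the stop.
3. **Seating on the fence:** I pushed it in until the tray stopped moving, at about 17 N.
4. **Seating on the stop:** I pushed the end until it stopped moving, at about 12 N.

The last checks, with the gripper raised and clear of everything:

| Check | Measured | Limit |
|---|---|---|
| Distance between tray and stop origins | 87.7 mm | 91.5 mm |
| Tray x in the fence frame | −44.3 mm direct, −42.8 mm taken relative to the stop | above −46.5 mm |
| Angle to the fence | about 0.007 rad | 0.035 rad |

- **Spacers and other objects:** I saw no contact with the tray's white spacers. The other loose things looked undisturbed in the pictures, but I did not measure them.
- **Where the checks disagreed:** the top and side cameras differ by about 4 mm in absolute position, but they agree on where the tray sits relative to the stop.
- **Unreliable side-view readings:** in the last side picture the stop was not detected and the arm partly hid the fence. I did not use its fence fit and compared the tray there with the earlier side fit of the stop.

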